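Emboss the appraisal card and ease the seal press back up

TASK

Emboss the appraisal card that lies in the jaws of one of the two desk seal presses: press that press's arm all the way down by its knob, keep it down for about a second, then let the arm rise slowly under your hand until it is fully up, never letting the spring snap it back. Leave the arm of the other press, which has no card in it, alone.

Things in the scene. Friction and masses are not known exactly. Their poses are not given: they have to be found in the camera images.
- seal_knob (a point): Centre of the top of the flat round black knob (44 mm across, 22 high) on the arm of the iron desk press whose jaws hold a white card (105 x 120 mm, 41 mm above the table, standing out on both sides of the arm). Frame turns with the arm: x from knob to hinge, y along the hinge axis, z up out of the knob. Hinge axis at (185, 0, -29) mm in it. Height 161 mm at rest, 87 mm fully down.
- seal_arm (a joint): Arm angle, rad, of the press with the card: 0 up at rest (arm slopes 0.12 rad up towards the knob), grows as pressed, 0.40 at the hard stop. A spring with little damping drives it up: about 2 N on the knob starts it, 6 N holds it down. Rising slowly: always under 1 rad/s (0.18 m/s at the knob). Press: bolted down, base 190 x 70 mm, post 128 mm high at the hinge, arm 24 mm wide.
- spare_knob (a point): Centre of the top of the knob of the other press: same make, size and frame, but no card in its jaws. Not to be pressed. Apart from the presses nothing on the table is higher than 110 mm.
- spare_arm (a joint): Arm angle, rad, of the press without a card, measured likewise: 0 up at rest, grows as pressed. It must stay up.

How it is judged:
By the outcome, as a careful person would: the job done as asked, in the order asked, and still so for the second after the job is handed in, with the robot touching nothing.
It also fails if it takes over 42 s, if anything falls off the work surface, if the arm or the gripper's body presses on something with over 40 N, if the wrist force passes 120 N, or if a joint passes its speed limit or range.

ROBOT

A 6-joint arm with a two-finger parallel gripper is mounted at the origin on the work surface. World frame = base frame: x ahead of the robot, y to its left, z up, the work surface at z = 0. Lengths are in m, angles in rad, forces in N, time in s.
With the tool pointing down it reaches from about 0.3 to 0.75 m from the base axis. Payload 8.5 kg.
Tool frame: the origin (TCP) lies midway between the tips of the shut fingers; the grasp point (between the pads) lies 19 mm behind it (bot.grip_depth is the y of the grasp point in the tool frame, in m); y points along the fingers, z is the direction in which the jaws open and shut, and the axes are right-handed (so a half turn about y gives the same grasp; the last joint's range is limited). The gripper opens to 88 mm and grips with 3 to 60 N. Pads are 18 mm wide; open, the fingers measure 123 mm over their backs; the gripper's body (75 mm by 187 mm) begins 45 mm behind the grasp point.
Start: joints at [-1.53, 0.381, 1.297, -0, 1.464, -0.215], TCP at [0.139, -0.532, 0.239] pointing down, gripper open.
Joint ranges: [-3.11, 3.11], [-0.89, 2.33], [0.22, 2.48], [-1.42, 4.56], [0.17, 2.85], [-2.88, 2.88]. Speed limits (rad/s): [2.39, 2.39, 3.14, 3.14, 3.14, 3.14].

INTERFACE

Orientations are given as a rotation vector (axis times angle).
In Python, from bench import status, eyes, bot gives the robot as it stands.
- The arm moves only by the shell command python3 -m crank 'ROWS' [OPENING] [FORCE]. ROWS is JSON, a list that holds one entry, the list of rows, each a list of 4 numbers: the shift along the tool's x, y, z in cm, then the turn about the tool's y in rad. A call has exactly 10 rows; each row shifts and turns the commanded pose from where the row before left it, along the tool's axes as they then stand; what a row does not reach is not made up. A row lasts 1/8 s, in which the tool goes at most 62.5 mm and 10.7 degrees, less where a joint would pass 70% of its speed; a pose out of reach is approached as far as the arm can. A call is refused whole if a number of a shift passes 6.25 or a number of a turn 0.188, either way. A call with a gripper value outside its range is refused whole. OPENING is the closure, from -1 (fully open) to 1 (shut), so that 0 is half open, set as the call begins (- or left out, the last holds). The fingers move at their own pace and stop on an object; FORCE is the grip in N (left out, the last holds). Time passes only in rows, so rows that do not move let the fingers close, or fill a call up. It gives the time, the measured TCP pose, the force and the opening at its end, in the units of the state.
- status.get_state(): the state, without advancing time (a new reading comes with each control period).
- eyes.grab_frame(name): name is "side" or "top"; returns (picture, depth): 400x640x3 uint8, red, green, blue; 400x640 float32, m along the optical axis (not along the pixel's ray), 0 where there is no reading.
- eyes.calibration(name): a dict with "mtx" (3x3 intrinsics, pixels), "T" (4x4, takes a point from camera to world coordinates). Camera axes: x right, y up, looking along -z (the intrinsics and any distortion apply to the point x, -y, -z); pixel columns grow to the right and rows downward; lengths in m; the calibration is good to about 2 mm. A picture is of the moment at which its call begins. calibration takes no time and is no camera call.
- bot.job_done(): hands the job in, once; it reports no verdict.
The state is a dict: "time": time; "joint_pos": joint angles; "qvel": joint speeds; "joint_torque": joint torques, N m; "eef_pos": TCP position; "tool_rot": TCP orientation; "wrist_force": force on the tool from outside, world axes, zero at the start; "ft_torque": the same for the moment, N m; "gripper_width": finger opening in m.
Only numpy, scipy, OpenCV 4.12 (cv2) and the standard library are available. Lean on these libraries where they do the work, as an engineer would, in place of code of your own. Each camera call takes 0.05 s, during which the arm holds its last target.

## Working session

There is one attempt and no reset: what is moved stays moved. The work goes in short steps, Python scripts to look and compute and a shell command to move; the robot and the scene stay as the last step left them, time stands still between calls to the robot, and variables do not carry over. Pictures are saved under pics/ and viewed, and the job is handed in when it is done.

```bash
mkdir -p pics; ls; python3 - <<'E'
from bench import status, eyes, bot
import cv2,numpy as np
print(status.get_state(), bot.grip_depth)
for n in("top","side"):
    im,d=eyes.grab_frame(n); cv2.imwrite(f"pics/{n}0.png",im[:,:,::-1]); np.savez(f"pics/{n}0.npz",im=im,d=d)
    print(n,eyes.calibration(n))
E
```

```text
pics
{'time': 0.0, 'joint_pos': array([-1.53029643e+00,  3.81193496e-01,  1.29823382e+00,  5.05657981e-06,
        1.46357324e+00, -2.15288016e-01]), 'qvel': array([-0.00010536, -0.00195347,  0.00190934,  0.0011738 , -0.00116298,
       -0.00015638]), 'joint_torque': array([ 7.90423728e-04, -4.37927949e+01, -2.24553180e+01,  7.12865428e-02,
        3.52249166e-02, -1.22592578e-04]), 'eef_pos': array([ 0.13914861, -0.5318318 ,  0.23814819]), 'tool_rot': array([-0.26799562,  2.08653794, -2.08359042]), 'wrist_force': array([-0.39969902,  0.77786988,  1.01473158]), 'ft_torque': array([-0.03159716,  0.02288129, -0.09472938]), 'gripper_width': 0.08792141057020487} -0.0187
top {'mtx': array([[441.05476982,   0.        , 328.05667077],
       [  0.        , 441.05476982, 197.08429782],
       [  0.        ,   0.        ,   1.        ]]), 'T': array([[ 2.78711674e-02,  9.98586100e-01, -4.52658796e-02,
         5.93106832e-01],
       [-9.99606214e-01,  2.79900173e-02,  1.99377488e-03,
         3.12995373e-04],
       [ 3.25794863e-03,  4.51924857e-02,  9.98972985e-01,
         9.39040005e-01],
       [ 0.00000000e+00,  0.00000000e+00,  0.00000000e+00,
         1.00000000e+00]])}
side {'mtx': array([[430.15340737,   0.        , 322.03245478],
       [  0.        , 430.15340737, 202.35771737],
       [  0.        ,   0.        ,   1.        ]]), 'T': array([[-0.71196299,  0.52590647, -0.465329  ,  0.24925671],
       [-0.70220895, -0.53002958,  0.47536431,  0.38662671],
       [ 0.00335903,  0.66519999,  0.74665768,  0.8323571 ],
       [ 0.        ,  0.        ,  0.        ,  1.        ]])}
```

View pics/top0.png

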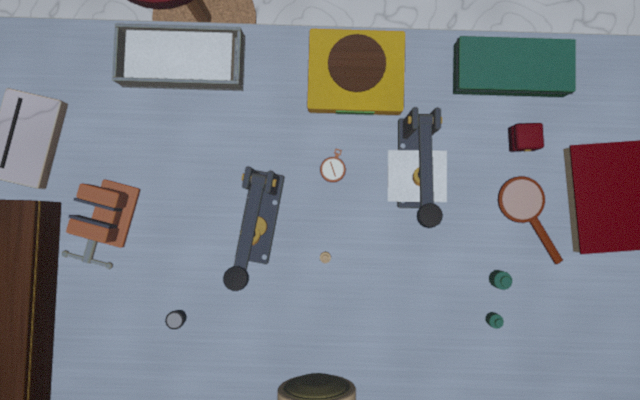

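View pics/side0.png

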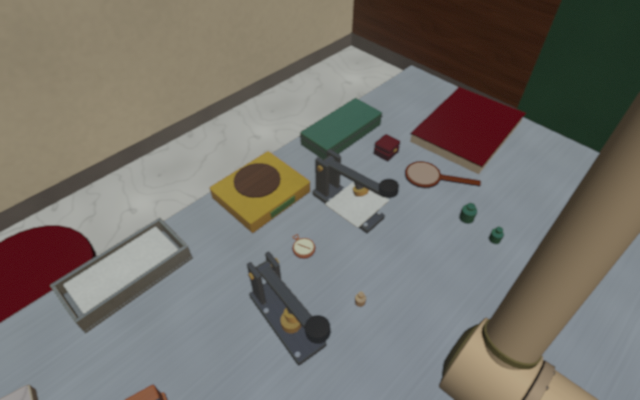

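The card press is the right-hand one in the top view: its knob is at about (430,215) there and at (388,188) in the side view, and its white card is at (417,176). The spare press's knob is at (236,278) in the top view, with no card under it. Next I measure both knobs and the hinge direction.

```bash
cat > h.py <<'E'
from bench import status, eyes
import numpy as np, cv2
from scipy.spatial.transform import Rotation as R
def ray(n,u,v):
    c=eyes.calibration(n);K=c["mtx"];T=c["T"]
    d=np.array([(u-K[0,2])/K[0,0],-(v-K[1,2])/K[1,1],-1.]);return T[:3,3],T[:3,:3]@d
def plane(n,u,v,z):
    o,d=ray(n,u,v);return o+d*(z-o[2])/d[2]
def tri(a,b):
    (o1,d1),(o2,d2)=a,b;s=np.linalg.lstsq(np.c_[d1,-d2],o2-o1,rcond=None)[0]
    p,q=o1+s[0]*d1,o2+s[1]*d2;return (p+q)/2,np.linalg.norm(p-q)
E
python3 - <<'E'
from h import *
ts={}
for n,seeds in(("top",[(430,215),(236,278)]),("side",[(388,188),(318,329)])):
    f=np.load(f"pics/{n}0.npz");g=f["im"].max(2);d=f["d"]
    for i,(u,v) in enumerate(seeds):
        m=(g<35).astype(np.uint8)
        m=cv2.morphologyEx(m,cv2.MORPH_OPEN,cv2.getStructuringElement(cv2.MORPH_ELLIPSE,(9,9)))
        k,l,s,c=cv2.connectedComponentsWithStats(m)
        j=l[v,u];print(n,i,g[v,u],j,s[j],c[j])
        o,dr=ray(n,u,v);T=eyes.calibration(n)["T"];print(" depth pt",o+dr*d[v,u])
        cu,cv_=c[j];print(" plane161",plane(n,cu,cv_,.161),"plane150",plane(n,cu,cv_,.150));ts[n,i]=ray(n,cu,cv_)
for i in(0,1):print(tri(ts["top",i],ts["side",i]))
s=status.get_state();Rm=R.from_rotvec(s["tool_rot"]).as_matrix();print(Rm.round(3),s["eef_pos"])
f=np.load("pics/top0.npz")["im"]
cv2.imwrite("pics/z.png",cv2.resize(f[90:250,340:500,::-1],None,fx=3.5,fy=3.5,interpolation=cv2.INTER_CUBIC))
E
```

```text
top 0 63 0 [     0      0    640    400 256000] [319.5 199.5]
 depth pt [ 0.60179381 -0.18221175  0.1595593 ]
 plane161 [0.62367131 0.0137405  0.161     ] plane150 [0.62410344 0.01393034 0.15      ]
top 1 54 0 [     0      0    640    400 256000] [319.5 199.5]
 depth pt [0.482155   0.15584334 0.16107786]
 plane161 [0.62367131 0.0137405  0.161     ] plane150 [0.62410344 0.01393034 0.15      ]
side 0 45 0 [     0      0    640    400 256000] [319.5 199.5]
 depth pt [ 0.59611758 -0.17097682  0.16040637]
 plane161 [ 0.6770884  -0.04277606  0.161     ] plane150 [ 0.6840983  -0.04981171  0.15      ]
side 1 46 0 [     0      0    640    400 256000] [319.5 199.5]
 depth pt [0.47477314 0.16426417 0.16219174]
 plane161 [ 0.6770884  -0.04277606  0.161     ] plane150 [ 0.6840983  -0.04981171  0.15      ]
(array([0.62077196, 0.01271964, 0.24850028]), np.float64(0.001453165114055305))
(array([0.62077196, 0.01271964, 0.24850028]), np.float64(0.001453165114055305))
[[-0.967 -0.     0.253]
 [-0.253  0.001 -0.967]
 [-0.    -1.    -0.001]] [ 0.13913313 -0.53185229  0.23821053]
```

View pics/z.png

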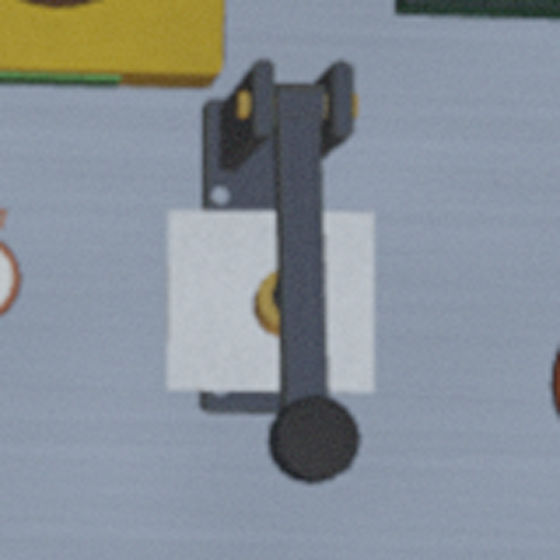

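```bash
python3 - <<'E'
from h import *
def pts(n):
    f=np.load(f"pics/{n}0.npz");d=f["d"];c=eyes.calibration(n);K,T=c["mtx"],c["T"]
    v,u=np.mgrid[:400,:640];X=np.stack([(u-K[0,2])/K[0,0]*d,-(v-K[1,2])/K[1,1]*d,-d],-1)
    return X@T[:3,:3].T+T[:3,3],d,f["im"]
P=0
for n in("top","side"):
    P,d,im=pts(n)
    m=(np.hypot(P[...,0]-.60,P[...,1]+.18)<.035)&(P[...,2]>.153)&(P[...,2]<.168)&(d>0)
    q=P[m][:,:2].astype(np.float32);(c,r)=cv2.minEnclosingCircle(q)
    print(n,m.sum(),q.mean(0),c,r,np.median(P[m][:,2]),(q.max(0)+q.min(0))/2)
P,d,im=pts("top")
m=(P[...,2]>.10)&(np.abs(P[...,1]+.175)<.02)&(P[...,0]>.64)&(P[...,0]<.79)
q=P[m];l=cv2.fitLine(q[:,:2].astype(np.float32),cv2.DIST_L2,0,.01,.01).ravel();print("arm line",l, m.sum())
print(plane("top",429.7,215.1,.161))
s=status.get_state();Rm=R.from_rotvec(s["tool_rot"]).as_matrix()
k=np.array([.601,-.181,.175]);print("shift cm tool",Rm.T@(k-s["eef_pos"])*100)
for dx in(np.array([l[0],l[1],0]),):print("hinge dir in tool",Rm.T@dx)
E
```

```text
top 486 [ 0.6013357  -0.18222745] (0.601492702960968, -0.1827467381954193) 0.022043870761990547 0.16093331046348758 [ 0.6017833  -0.18237545]
side 258 [ 0.59832525 -0.17703862] (0.6003605127334595, -0.17954687774181366) 0.022904574871063232 0.1603038523646947 [ 0.5999162 -0.1793293]
arm line [ 0.9986319   0.05229106  0.7184055  -0.17865857] 1231
[ 0.60158676 -0.18134809  0.161     ]
shift cm tool [-53.55822045   6.36511926 -22.25177181]
hinge dir in tool [-9.79376700e-01  4.39401720e-05  2.02042799e-01]
```

```bash
python3 -m crank '[[[-3.3,0,-1.4,0],[-3.3,0,-1.4,0],[-3.3,0,-1.4,0],[-3.3,0,-1.4,0],[-3.3,0,-1.4,0],[-3.3,0,-1.4,0],[-3.3,0,-1.4,0],[-3.3,0,-1.4,0],[-3.3,0,-1.4,0],[-3.3,0,-1.4,0]]]' 1 30 && python3 -m crank '[[[-3.4,0.5,-1.4,0],[-3.4,0.5,-1.4,0],[-3.4,0.5,-1.4,0],[-3.4,0.5,-1.4,0],[-3.4,0.5,-1.4,0],[-2.5,0.5,-1.0,0],[-1,0.5,-0.3,0],[0,0,0,0],[0,0,0,0],[0,0,0,0]]]'
python3 - <<'E'
from h import *
s=status.get_state();Rm=R.from_rotvec(s["tool_rot"]).as_matrix()
print(s["eef_pos"],s["wrist_force"],Rm.T@(np.array([.601,-.181,.161])-s["eef_pos"])*100,s["joint_pos"],s["gripper_width"])
for n in("top","side"):
    im,d=eyes.grab_frame(n); cv2.imwrite(f"pics/{n}1.png",im[:,:,::-1])
E
```

```text
time: 1.35
eef_pos: [0.4238, -0.3122, 0.2385]
tool_rot: [-0.269, 2.086, -2.085]
wrist_force: [0.2, -0.3, 0.5]
gripper_width: 0.0005
time: 2.6
eef_pos: [0.5999, -0.1817, 0.2042]
tool_rot: [-0.267, 2.085, -2.086]
wrist_force: [-0.8, -0.5, 0.3]
gripper_width: 0.0005
[ 0.59988049 -0.18166138  0.20416978] [-0.76812186 -0.51759656  0.30188247] [-0.12369251  4.31700196 -0.0374746 ] [-4.82597009e-01  5.40441022e-01  1.12711847e+00 -8.47567790e-05
  1.47354584e+00  8.33447677e-01] 0.00047111100373534604
```

View pics/side1.png

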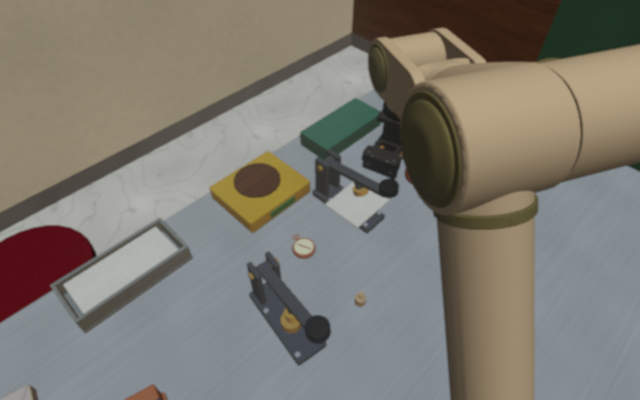

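```bash
python3 -m crank '[[[-0.1,0.6,0,0],[0,0.6,0,0],[0,0.6,0,0],[0,0.6,0,0],[0,0.5,0,0],[0,0.4,0,0],[0,0.4,0,0],[0,0.2,0,0],[0,0,0,0],[0,0,0,0]]]'
python3 - <<'E'
from h import *
s=status.get_state()
print(s["eef_pos"],s["wrist_force"])
for n in("top","side"):
    im,d=eyes.grab_frame(n); cv2.imwrite(f"pics/{n}2.png",cv2.resize(im[110:250,310:510,::-1],None,fx=3.5,fy=3.5) )
E
```

```text
time: 3.95
eef_pos: [0.6013, -0.1808, 0.1649]
tool_rot: [-0.268, 2.085, -2.085]
wrist_force: [-0.5, -0.3, 0.2]
gripper_width: 0.0005
[ 0.60134832 -0.1807758   0.16491574] [-0.53718336 -0.29681955  0.24108392]
```

View pics/side2.png

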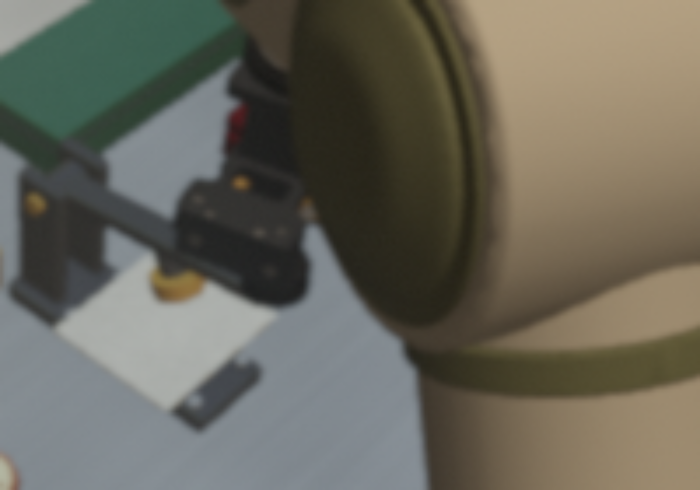

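The shut fingers are on the knob (at about (270,270) in the crop), with the arm still up. Now I press down along the knob's arc.

```bash
python3 -m crank '[[[0.05,0.5,0,0],[0.15,0.6,-0.03,0],[0.13,0.6,-0.03,0],[0.1,0.6,-0.02,0],[0.1,0.6,-0.02,0],[0.07,0.6,-0.01,0],[0.05,0.6,-0.01,0],[0.03,0.6,0,0],[0,0.6,0,0],[0,0.6,0,0]]]'
python3 - <<'E'
from h import *
s=status.get_state()
print(s["eef_pos"],s["wrist_force"])
E
```

```text
time: 5.3
eef_pos: [0.5943, -0.1812, 0.1054]
tool_rot: [-0.268, 2.085, -2.085]
wrist_force: [-0.5, 2.1, 4.8]
gripper_width: 0.0
[ 0.59433337 -0.18119422  0.10541372] [-0.5353725   2.07984684  4.82344433]
```

```bash
python3 -m crank '[[[0,0.4,0,0],[-0.02,0.4,0,0],[-0.02,0.3,0,0],[-0.02,0.2,0,0],[-0.02,0.15,0,0],[-0.02,0.15,0,0],[0,0.1,0,0],[0,0,0,0],[0,0,0,0],[0,0,0,0]]]'
python3 - <<'E'
from h import *
s=status.get_state()
print(s["eef_pos"],s["wrist_force"])
E
```

```text
time: 6.55
eef_pos: [0.5955, -0.1812, 0.089]
tool_rot: [-0.268, 2.084, -2.085]
wrist_force: [-0.6, 1.4, 7.4]
gripper_width: 0.0005
[ 0.59550643 -0.1811534   0.08904531] [-0.56064646  1.35161329  7.40976979]
```

```bash
python3 -m crank '[[[0,0.05,0,0],[0,0.05,0,0],[0,0.05,0,0],[0,0.05,0,0],[0,0,0,0],[0,0,0,0],[0,0,0,0],[0,0,0,0],[0,0,0,0],[0,0,0,0]]]'
python3 - <<'E'
from h import *
s=status.get_state()
print(s["eef_pos"],s["wrist_force"])
for n in("top","side"):
    im,d=eyes.grab_frame(n); cv2.imwrite(f"pics/{n}3.png",cv2.resize(im[110:250,310:510,::-1],None,fx=3.5,fy=3.5) )
E
```

```text
time: 7.8
eef_pos: [0.5957, -0.1812, 0.0883]
tool_rot: [-0.266, 2.083, -2.086]
wrist_force: [-3.6, 2.9, 15.3]
gripper_width: 0.0002
[ 0.5956999  -0.18117023  0.08830129] [-3.59684728  2.92200281 15.30899214]
```

View pics/side3.png

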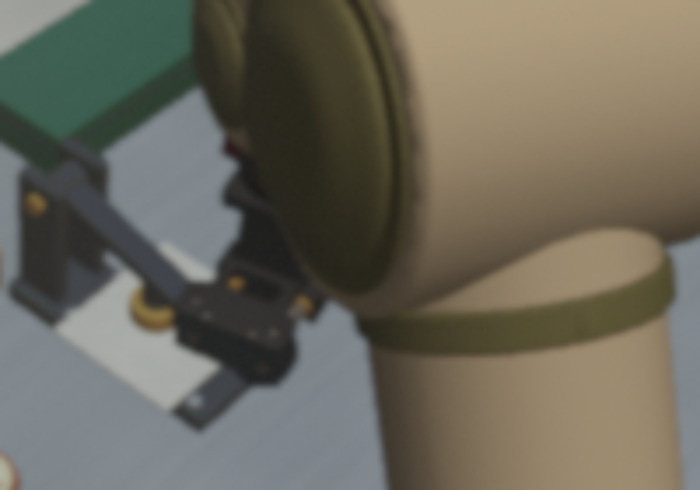

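The force climbed steeply to 15 N while the TCP hardly moved, so the arm is at its stop. I'll press slightly firmer and hold for about a second.

```bash
python3 -m crank '[[[0,0.05,0,0],[0,0.05,0,0],[0,0,0,0],[0,0,0,0],[0,0,0,0],[0,0,0,0],[0,0,0,0],[0,0,0,0],[0,0,0,0],[0,0,0,0]]]'
python3 - <<'E'
from h import *
s=status.get_state()
print(s["eef_pos"],s["wrist_force"])
E
```

```text
time: 9.15
eef_pos: [0.5958, -0.1812, 0.0879]
tool_rot: [-0.266, 2.082, -2.086]
wrist_force: [-4.8, 2.8, 19.9]
gripper_width: 0.0004
[ 0.59577407 -0.18118201  0.08791942] [-4.76406923  2.83732458 19.86032509]
```

```bash
python3 -m crank '[[[0.02,-0.15,0,0],[0.02,-0.3,0,0],[0.03,-0.4,0,0],[0.03,-0.4,0,0],[0,-0.4,0,0],[0,-0.4,0,0],[-0.02,-0.4,0,0],[-0.04,-0.4,0.01,0],[-0.04,-0.4,0.01,0],[-0.05,-0.4,0.01,0]]]'
python3 - <<'E'
from h import *
s=status.get_state()
print(s["eef_pos"],s["wrist_force"])
E
```

```text
time: 10.4
eef_pos: [0.5957, -0.1813, 0.1223]
tool_rot: [-0.269, 2.086, -2.085]
wrist_force: [-3.6, 0.1, 3.4]
gripper_width: 0.0003
[ 0.59570872 -0.18131664  0.12234745] [-3.55386899  0.1141433   3.37845034]
```

```bash
python3 -m crank '[[[-0.06,-0.4,0.01,0],[-0.06,-0.4,0.01,0],[-0.07,-0.4,0.02,0],[-0.07,-0.4,0.02,0],[-0.07,-0.4,0.02,0],[-0.07,-0.35,0.02,0],[-0.07,-0.3,0.02,0],[-0.06,-0.3,0.01,0],[-0.06,-0.3,0.01,0],[-0.06,-0.3,0.01,0]]]'
python3 - <<'E'
from h import *
s=status.get_state()
print(s["eef_pos"],s["wrist_force"])
E
```

```text
time: 11.65
eef_pos: [0.6028, -0.181, 0.158]
tool_rot: [-0.268, 2.085, -2.085]
wrist_force: [0.1, -0.6, 2.2]
gripper_width: 0.0005
[ 0.60283363 -0.18103662  0.15795982] [ 0.13634003 -0.64053157  2.18911828]
```

Still in contact at 2.2 N, near the top. I'll ease the last few millimetres, then clear.

```bash
python3 -m crank '[[[0,-0.1,0,0],[0,-0.1,0,0],[0,-0.1,0,0],[0,-0.1,0,0],[0,-0.1,0,0],[0,-0.1,0,0],[0,-0.1,0,0],[0,-0.1,0,0],[0,-0.1,0,0],[0,-0.1,0,0]]]' && python3 -m crank '[[[0,-0.5,0,0],[0,-0.8,0,0],[0,-1,0,0],[0,-1,0,0],[0,-1,0,0],[0,-1,0,0],[0,-0.7,0,0],[0,0,0,0],[0,0,0,0],[0,0,0,0]]]' && python3 -m crank '[[[4,0,1.5,0],[4,0,1.5,0],[4,0,1.5,0],[4,0,1.5,0],[4,0,1.5,0],[4,0,1.5,0],[2,0,0.7,0],[0,0,0,0],[0,0,0,0],[0,0,0,0]]]'
python3 - <<'E'
from h import *
s=status.get_state()
print(s["eef_pos"],s["wrist_force"])
for n in("top","side"):
    im,d=eyes.grab_frame(n); cv2.imwrite(f"pics/{n}4.png",im[:,:,::-1])
    c=eyes.calibration(n);K,T=c["mtx"],c["T"];v,u=np.mgrid[:400,:640]
    P=np.stack([(u-K[0,2])/K[0,0]*d,-(v-K[1,2])/K[1,1]*d,-d],-1)@T[:3,:3].T+T[:3,3]
    for k in((.601,-.181),(.48,.157)):
        m=(np.hypot(P[...,0]-k[0],P[...,1]-k[1])<.015)&(d>0)&(P[...,2]>.06)&(P[...,2]<.2);print(n,k,np.median(P[m][:,2]),m.sum())
E
```

```text
time: 12.9
eef_pos: [0.6026, -0.181, 0.1678]
tool_rot: [-0.268, 2.085, -2.085]
wrist_force: [0.5, 0.4, -0.4]
gripper_width: 0.0004
time: 14.15
eef_pos: [0.6025, -0.181, 0.2273]
tool_rot: [-0.269, 2.086, -2.085]
wrist_force: [-0.0, -0.1, -0.6]
gripper_width: 0.0003
time: 15.4
eef_pos: [0.3763, -0.3401, 0.2277]
tool_rot: [-0.269, 2.084, -2.084]
wrist_force: [-0.1, 0.5, 0.9]
gripper_width: 0.0008
[ 0.37629935 -0.34009394  0.22769117] [-0.10757057  0.501528    0.85793976]
top (0.601, -0.181) 0.16123767680116863 224
top (0.48, 0.157) 0.16112255070589887 237
side (0.601, -0.181) 0.16089565707349474 105
side (0.48, 0.157) 0.1605832058472364 224
```

View pics/side4.png

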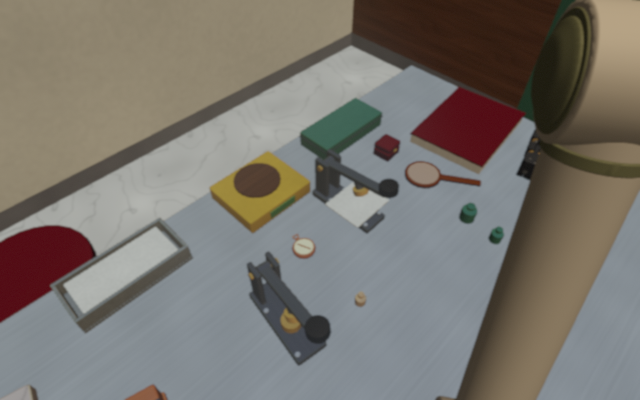

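View pics/top4.png

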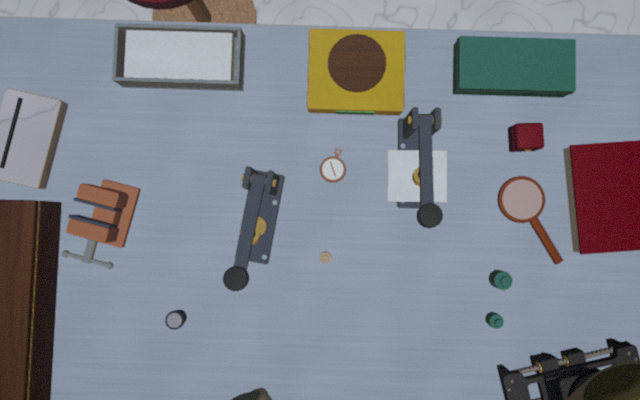

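Both knobs are back at rest, at (430,215) and (236,278) in the top view. The card hasn't moved and the arm is clear of everything, so I'm handing in.

```bash
python3 -c "
from bench import bot;print(bot.job_done())"
```

```text
the job is handed in; nothing more can be done
None
```

I embossed the card and handed the job in at about 15.5 s; the hand-in reports no verdict.

- **Press and hold:** I pushed the card press's knob down with the shut fingers. At the hard stop the wrist force climbed to about 20 N while the TCP stayed at about 88 mm. I held it there for a bit over a second at full force, about 2 s at the stop in all.
- **Rise:** The arm came up under the fingers at about 0.03 m/s, well below the 0.18 m/s limit. Upward force still read 3.4 N partway and 2.2 N just below the top. I then eased off the last few millimetres and backed away.
- **Last checks:** Both cameras put both knobs at 161 mm, their rest height. The card looks unmoved, the spare press was not touched, and the robot was clear of everything. No check failed. The two cameras' first knob positions differed by about 3 mm, so I aimed between them.

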